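Clamp the jig and hold a hinge leaf in line for its pin

TASK

Turn the black T-knob of the hinge jig clockwise until it is tight, so that the carriage with the jamb block can no longer slide, and leave it tight. Then lift the dark grey hinge leaf out of the drying rack and lower it on to the jamb leaf so that its knuckle sits between the two jamb knuckles with all the pin holes in one line; finish holding it there in the gripper, still and without bearing down on it, while I get ready to push the pin through. Leave the pin drawn back, the brass leaf in the rack and the screwdriver, jar and marker where they are.

Things in the scene. Friction and masses are not known exactly. Their poses are not given: they have to be found in the camera images.
- jig: hinge pinning jig, fixed, 150 x 250 x 104 mm: aluminium bed with steel ways, end stop at its +y end, blue pin head at its -y end. Origin on the bench under the middle of the bed; x across the bed, away from the robot at yaw 0; y along the ways, the slide and the hinge axis; z up. The wooden jamb block behind the hinge axis is 68 mm high.
- carriage (a joint): the grey carriage's slide along the jig's y, in m, -0.025 to 0.025, 0 in the middle. It carries the T-knob (front), the wooden jamb block and the dark grey jamb leaf (behind). While the clamp is loose it slides at a push of about 1 N.
- clamp (a joint): turn of the black T-knob in rad, growing clockwise seen from above: 0 loose, its shoe meets the way at 0.9, hard stop at 1.45; tight beyond 1.15. Stiffer when tight (about 0.2 N m); stays where it is left. Starts at 0 to 0.25.
- clamp_grip (a point): middle of the T-knob's grip bar on its upright axis, 72 mm over the bench. The bar is 46 mm long along this frame's x, 12 mm thick along y, 22 mm tall (top at 82 mm); the frame turns with the knob. Black with a white pointer, 75 mm in front of the hinge axis (jig -x).
- jamb_bore (a point): midway between the two knuckles of the dark grey jamb leaf on the hinge axis, 84 mm over the bench; y is that axis, z up; moves with the carriage. Knuckles 20 mm outside, 10 mm holes, chamfered ends, 29 mm gap between them. Below the gap a rounded cradle of 11 mm radius about the axis catches a 20 mm barrel lowered from above, stopping 1 mm low. Nothing stands above the knuckles (tops at 94 mm).
- grey_leaf: loose dark grey cast hinge leaf, about 0.25 kg, upright in one of the rack's slots. Origin: centre of the pin hole in its knuckle, 22 mm over the bench as it stands; y along the hole, z up, x across the plate. Knuckle 20 mm outside, 10 mm hole, 26 mm long, mid lower edge. Plate 9 mm thick, 76 mm along y, from 12 to 66 mm above the hole's centre. Same both ways round.
- brass_leaf: a leaf of the same shape in brass, in the other slot; not for this hinge. Origin and axes as for the grey leaf.
- rack: wooden drying rack, fixed, 128 x 100 x 62 mm. Origin on the bench under its middle; x across the slots. Two slots at x = -35 and +35 mm, 11 mm wide, hold the outer 9 mm of each end of a leaf's plate from 34 mm (slot floor) to 62 mm height; 58 mm along y between the cheeks is open. A leaf must rise 30 mm to come clear.
- pin (a joint): the hinge pin with its red button, drawn back in the blue pin head on the hinge axis; its slide in m, 0 drawn back, growing as it is pushed towards the leaves (+y). Leave it at 0.
- screwdriver: blue screwdriver, 200 mm long along its y, 28 mm thick, lying in front of the rack; bystander. Origin under its middle.
- jar: glass jar with a yellow lid, 62 mm across, 78 mm tall, standing behind; bystander. Origin at the centre of its base.
- marker: white marker pen with a red cap, 123 mm long along its y, 17 mm thick, lying left of the rack; bystander. Origin under its middle.
Things that resemble listed ones, but are neither listed nor needed, are in the scene too. Leave any orange or turquoise look-alike of the grey_leaf alone.

How it is judged:
By the outcome, as a careful person would: the job done as asked, in the order asked, and still so for the second after the job is handed in, while the arm keeps its last pose, push and grip.
It also fails if it takes over 48 s, if anything falls off the work surface, if the arm or the gripper's body presses on something with over 40 N, if the wrist force passes 120 N, or if a joint passes its speed limit or range.

ROBOT

A 6-joint arm with a two-finger parallel gripper is mounted at the origin on a cart in front of the work surface, level with it; the furniture and walls round the work are solid. World frame = base frame: x ahead of the robot, y to its left, z up, the work surface at z = 0. Lengths are in mm, angles in rad, forces in N, time in s.
With the tool pointing down it reaches from about 350 to 975 mm from the base axis. Payload 7.1 kg.
Tool frame: the origin (TCP) lies midway between the tips of the shut fingers; the grasp point (between the pads) lies 19 mm behind it; z points along the fingers, y is the line along which they close (so a half turn about z gives the same grasp; the last joint's range is limited). The gripper opens to 88 mm and grips with 3 to 60 N. Pads are 20 mm wide; open, the fingers measure 115 mm over their backs; the gripper's body (75 mm by 178 mm) begins 61 mm behind the grasp point.
Start: joints at [1.211, 0.423, 1.63, -0, 1.089, -0.019], TCP at [208.869, 589.049, 222.675] pointing down, gripper open.
Joint ranges: [-3, 3], [-0.9, 2.11], [0.09, 2.58], [-1.31, 4.45], [0.11, 2.69], [-2.54, 2.54]. Speed limits (rad/s): [2.39, 2.39, 3.01, 3.14, 3.14, 3.14].

INTERFACE

Orientations are given as a rotation vector (axis times angle).
In Python, from workcell import ctrl gives the robot as it stands. The module is installed in compiled form; this text tells all that it offers.
- The arm moves only by the tool servo_tool, never from a script. Its argument "increments" is a list of rows, each a list of 7 numbers: the shift along the world's x, y, z in cm, then the turn, a rotation vector about the world's x, y, z in degrees, then the opening, from -1 (shut) to 1 (fully open). A call has 1 to 20 rows; each row is the pose to reach, as a shift and turn from the pose commanded when the call began; what a row does not reach only later rows make up. A row lasts 1/12 s, in which the tool goes at most 41.7 mm and 7.16 degrees, less where a joint would pass 70% of its speed; a pose out of reach is approached as far as the arm can. A call with a gripper value outside its range is refused whole. The fingers move at their own pace and stop on an object; the grip force is fixed at half the most. Time passes only in rows, so rows that repeat a pose let the fingers close. It gives the time, the measured TCP pose, the force, the opening and the grip force at its end, in the units of the state.
- ctrl.get_obs(): the state, without advancing time (a new reading comes with each control period).
- ctrl.get_image(name): name is "side" or "top" or "wrist"; returns a dict with "image" (384x512x3 uint8, red, green, blue), "fx", "fy", "cx", "cy" (pixels), "k1" (the pictures are not rectified: a ray, as slopes to the right and down, at radius r is drawn at 1 + k1 r^2 times it, then the intrinsics apply), "extrinsics" (4x4, takes a point from camera to world coordinates); the wrist camera has in their place "tool_from_camera" (4x4, takes a point from camera to tool coordinates, whose origin is the TCP and whose axes are the flange's). Camera axes: x right, y up, looking along -z (the intrinsics and any distortion apply to the point x, -y, -z); pixel columns grow to the right and rows downward; lengths in mm; the calibration is good to about 2 mm. A picture is of the moment at which its call begins: read the wrist's pose just before it. There is no depth.
- ctrl.close_job(): hands the job in; it is judged then, once.
The state is a dict: "t": time; "qpos": joint angles; "qvel": joint speeds; "joint_torque": joint torques, N m; "ee_pos": TCP position; "orientation": TCP orientation; "ft_force": force on the tool from outside, world axes, zero at the start; "moment": the same for the moment, N m; "width": finger opening in mm; "grasp_force": force on a finger pad.
Only numpy, scipy, OpenCV 4.12 (cv2) and the standard library are available. Lean on these libraries where they do the work, as an engineer would, in place of code of your own. Each camera call takes 0.05 s, during which the arm holds its last target. There are 200 camera calls.

## Working session

There is one attempt and no reset: what is moved stays moved. The work goes in short steps, Python scripts to look and compute and a tool call to move; the robot and the scene stay as the last step left them, time stands still between calls to the robot, and variables do not carry over. Pictures are saved under pics/ and viewed, at most 10 in all, crops included, and the job is handed in when it is done.

Besides the shell and the picture viewer there is one more tool, called after "Call:" as a command line: name --pt "numbers of a row" for each row, then --argument value for the rest. servo_tool: Moves the arm, as the interface text tells. Its arguments: {"type":"object","properties":{"increments":{"type":"array","items":{"type":"array","items":{"type":"number"}}}},"required":["increments"]}

```bash
mkdir -p pics
cat > h.py <<'E'
import numpy as np, cv2
from scipy.spatial.transform import Rotation as R
from workcell import ctrl
def grab(n):
    o=ctrl.get_obs(); d=ctrl.get_image(n)
    if n=="wrist":
        T=np.eye(4);T[:3,:3]=R.from_rotvec(o["orientation"]).as_matrix();T[:3,3]=o["ee_pos"]
        d["extrinsics"]=T@np.array(d["tool_from_camera"])
    d["extrinsics"]=np.array(d["extrinsics"])
    return d
def save(d,f): cv2.imwrite(f,d["image"][:,:,::-1])
def ray(d,u,v):
    K=np.array([[d["fx"],0,d["cx"]],[0,d["fy"],d["cy"]],[0,0,1.]])
    p=cv2.undistortPoints(np.array([[[u,v]]],float),K,np.array([d["k1"],0,0,0,0.]))[0,0]
    E=d["extrinsics"]; r=E[:3,:3]@np.array([p[0],-p[1],-1]); return E[:3,3],r
def onz(d,u,v,z):
    c,r=ray(d,u,v); return c+r*(z-c[2])/r[2]
def proj(d,P):
    E=d["extrinsics"];q=E[:3,:3].T@(np.array(P,float)-E[:3,3]);x,y=q[0]/-q[2],-q[1]/-q[2]
    s=1+d["k1"]*(x*x+y*y);return np.array([d["fx"]*x*s+d["cx"],d["fy"]*y*s+d["cy"]])
E
python3 - <<'E'
from h import *
import pickle
D={n:grab(n) for n in("side","top","wrist")}
pickle.dump(D,open("d0.pkl","wb"))
for n,d in D.items(): print(n,d["fx"],d["k1"],d["extrinsics"].round(2).tolist()); 
a=np.hstack([D["side"]["image"],D["top"]["image"]])
cv2.imwrite("pics/top0.png",cv2.resize(D["top"]["image"][:,:,::-1],(800,600),interpolation=cv2.INTER_CUBIC))
cv2.imwrite("pics/side0.png",cv2.resize(D["side"]["image"][:,:,::-1],(800,600),interpolation=cv2.INTER_CUBIC))
o=ctrl.get_obs();print(o)
E
```

```text
side 466.7681884375865 -0.04286782798813271 [[0.82, 0.3, -0.48, -114.83], [-0.57, 0.41, -0.71, -703.74], [-0.01, 0.86, 0.51, 782.03], [0.0, 0.0, 0.0, 1.0]]
top 398.38992466756594 -0.0964081849643856 [[-0.02, 1.0, -0.08, 418.58], [-1.0, -0.02, 0.0, 251.34], [0.0, 0.08, 1.0, 1211.23], [0.0, 0.0, 0.0, 1.0]]
wrist 287.0081432733776 -0.04663652350189937 [[0.33, -0.9, -0.27, 133.1], [0.94, 0.32, 0.1, 615.74], [-0.0, -0.29, 0.96, 383.55], [0.0, 0.0, 0.0, 1.0]]
{'t': 0.15, 'qpos': array([ 1.21104689e+00,  4.23691466e-01,  1.63049356e+00,  2.06287956e-05,
        1.08857063e+00, -1.90199318e-02]), 'qvel': array([-0.00082169, -0.00258897, -0.00119096,  0.00075741,  0.0025549 ,
       -0.00038783]), 'joint_torque': array([ 3.19681312e-04, -5.44984818e+01, -2.73920989e+01,  6.44043437e-02,
        2.04138318e-02, -7.62920990e-05]), 'ee_pos': array([208.69408848, 588.68416186, 222.07212954]), 'orientation': array([-5.32605953e-01, -3.09587528e+00,  1.78863077e-03]), 'ft_force': array([ 0.35115824, -0.22451662, -0.17526848]), 'moment': array([ 0.04340184, -0.01293168, -0.00514945]), 'grasp_force': 0.0, 'width': 87.51269014114179}
```

View pics/top0.png

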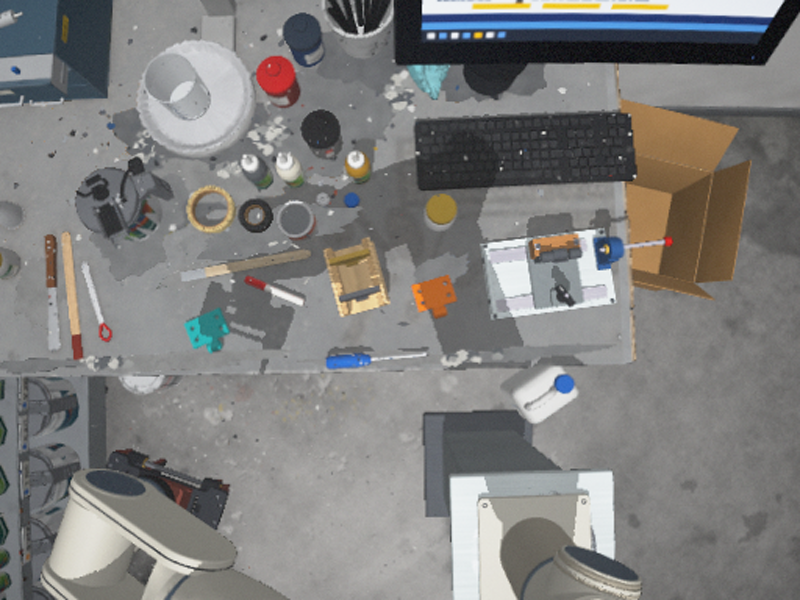

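View pics/side0.png

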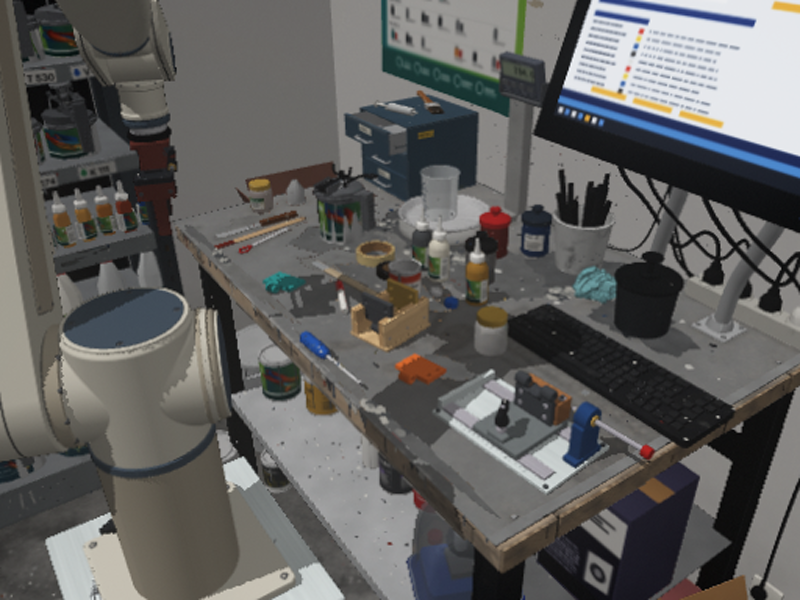

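The top picture (800 wide) shows the rack at (357,277), with a dark leaf in its front slot (362,295) and a brass one behind (352,258). The jig is at (552,275), with the knob at (565,290), the knuckles around (555,248) and the blue pin head at (608,250). The look-alikes are orange (434,295) and turquoise (207,330). The side picture agrees.

Run:
```python
from h import *
import pickle
D=pickle.load(open("d0.pkl","rb"));d=D["top"]
s=.64
for n,u,v,z in [("rack",357,277,62),("greyL",342,298,88),("greyR",384,292,88),("knob",565,291,80),("pinred",668,242,84),("pinblue",608,250,90),("jigTL",484,243,15),("jigTR",605,228,15),("jigBL",494,318,15),("jigBR",618,303,15)]:
    print(n,onz(d,u*s,v*s,z).round(0))
```

```text
rack [532. 325.  62.]
greyL [492. 352.  88.]
greyR [501. 275.  88.]
knob [496. -57.  80.]
pinred [ 583. -256.   84.]
pinblue [ 569. -138.   90.]
jigTL [598.  81.  15.]
jigTR [ 623. -160.   15.]
jigBL [452.  66.  15.]
jigBR [ 475. -178.   15.]
```

Call:
servo_tool --pt "2.9 -6.5 0 0 0 4 1" --pt "5.8 -13 0 0 0 8 1" --pt "8.7 -19.5 0 0 0 12 1" --pt "11.6 -26 0 0 0 16 1" --pt "14.5 -32.5 0 0 0 20 1" --pt "17.4 -39 0 0 0 20.6 1" --pt "20.3 -45.5 0 0 0 20.6 1" --pt "23.2 -52 0 0 0 20.6 1" --pt "26 -58 0 0 0 20.6 1" --pt "28.8 -64.6 0 0 0 20.6 1" --pt "28.8 -64.6 0 0 0 20.6 1" --pt "28.8 -64.6 0 0 0 20.6 1" --pt "28.8 -64.6 0 0 0 20.6 1" --pt "28.8 -64.6 0 0 0 20.6 1" --pt "28.8 -64.6 0 0 0 20.6 1" --pt "28.8 -64.6 0 0 0 20.6 1" --pt "28.8 -64.6 0 0 0 20.6 1" --pt "28.8 -64.6 0 0 0 20.6 1"

```text
t: 1.65
ee_pos: [499.7, -62.5, 223.0]
orientation: [-0.022, 3.139, -0.003]
ft_force: [0.9, -0.1, -0.6]
width: 88.3
grasp_force: 0.0
```

Run:
```python
from h import *
import pickle
d=grab("wrist");pickle.dump(d,open("d1.pkl","wb"))
o=ctrl.get_obs();print(o["t"],o["ee_pos"],o["orientation"],o["qvel"].round(3))
cv2.imwrite("pics/w1.png",cv2.resize(d["image"][:,:,::-1],(800,600),interpolation=cv2.INTER_CUBIC))
```

```text
1.7 [498.03336632 -60.03289397 222.55338207] [-2.17180863e-02  3.14087814e+00 -5.54541484e-04] [ 0.065 -0.023  0.05   0.018  0.011  0.035]
```

View pics/w1.png

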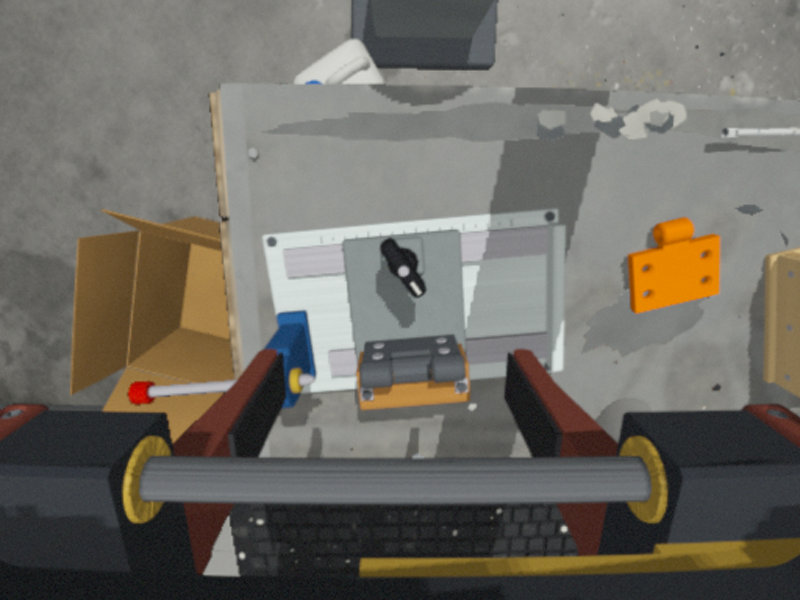

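The wrist picture (800 wide) shows the black T-knob, its bar running from about (390,243) to (420,293) with the white pointer at its lower end. The jamb knuckles are at (377,372) and (446,368), the pin head is at (293,345), and the orange look-alike is at right. I'll zoom in on the knob.

Run:
```python
from h import *
import pickle
d=pickle.load(open("d1.pkl","rb"))
im=d["image"]
c=im[140:265,215:310]
cv2.imwrite("pics/c1.png",cv2.resize(c[:,:,::-1],None,fx=4.8,fy=4.8,interpolation=cv2.INTER_CUBIC))
print(proj(d,(498,-60,82)))
s=.64
p=[onz(d,u*s,v*s,15) for u,v in((268,240),(552,214),(563,370),(285,388))]
for a in p: print(a.round(1))
```

```text
[254.36274661 182.86809579]
[ 477.8 -167.5   15. ]
[453.   65.9  15. ]
[592.2  92.1  15. ]
[ 613.9 -161.    15. ]
```

View pics/c1.png

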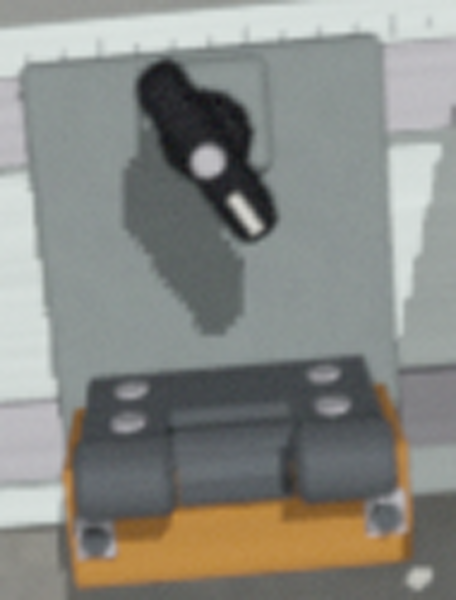

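Run:
```python
from h import *
import pickle
d=pickle.load(open("d1.pkl","rb"))
f=lambda u,v,z: onz(d,215+u/4.8-.4,140+v/4.8-.4,z)
hub=f(207,161,82);print("hub",hub)
for u,v in((230,195),(255,232),(160,75),(262,232)):
    p=f(u,v,82);print(p.round(1),np.degrees(np.arctan2(*(p-hub)[1::-1])))
for n,u,v in(("L",125,480),("R",346,458),("Li",173,475),("Ri",299,462)): print(n,f(u,v,84).round(1))
```

```text
hub [487.12110457 -56.55173001  82.        ]
[494.9 -51.2  82. ] 34.50856675860981
[503.5 -45.3  82. ] 34.497159078291574
[467.9 -67.3  82. ] -150.84647778838675
[503.5 -43.7  82. ] 38.15752082317938
L [565.1 -74.7  84. ]
R [558.5 -22.   84. ]
Li [563.6 -63.2  84. ]
Ri [559.7 -33.2  84. ]
```

Call:
servo_tool --pt "-0.5 0 -2 0 0 7 0" --pt "-1 0 -4 0 0 14 0" --pt "-1 0 -6 0 0 21 0" --pt "-1 0 -8 0 0 28 0" --pt "-1 0 -10 0 0 33.5 0" --pt "-1 0 -11 0 0 33.5 0" --pt "-1 0 -12 0 0 33.5 0" --pt "-1 0 -12 0 0 33.5 0" --pt "-1 0 -12 0 0 33.5 0"

```text
t: 2.45
ee_pos: [486.8, -56.6, 102.7]
orientation: [0.931, -3.0, -0.0]
ft_force: [-0.7, 0.2, 0.4]
width: 43.9
grasp_force: 0.0
```

Run:
```python
from h import *
d=grab("wrist")
o=ctrl.get_obs();print(o["t"],o["ee_pos"],o["orientation"],o["qpos"].round(2))
print(proj(d,(487.1,-56.5,82)))
cv2.imwrite("pics/w2.png",d["image"][:,:,::-1])
```

```text
2.5 [487.26789407 -56.76423612 103.22600322] [-9.31609946e-01  2.99965924e+00 -4.21198693e-04] [-0.14  0.42  2.    0.    0.72 -2.31]
[250.00722695 228.85812709]
```

View pics/w2.png

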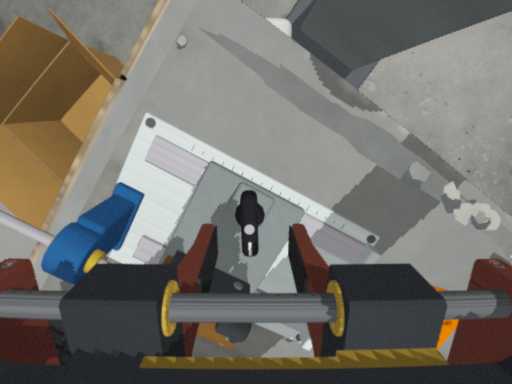

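The hub is at (249,229), where the projection puts it, and the bar lies midway between the fingers. I'll lower and close.

Call:
servo_tool --pt "0 0 -2 0 0 0 0" --pt "0 0 -4 0 0 0 0" --pt "0 0 -4.5 0 0 0 0" --pt "0 0 -4.5 0 0 0 -1" --pt "0 0 -4.5 0 0 0 -1" --pt "0 0 -4.5 0 0 0 -1" --pt "0 0 -4.5 0 0 0 -1" --pt "0 0 -4.5 0 0 0 -1"

```text
t: 3.17
ee_pos: [488.1, -57.1, 58.7]
orientation: [-0.933, 2.997, -0.002]
ft_force: [1.3, -0.2, 1.7]
width: 18.3
grasp_force: 29.1
```

Closing to 18 mm instead of 12 mm means the tips caught the round hub below the bar. I'll open, rise a little and grip again.

Call:
servo_tool --pt "0 0 0 0 0 0 -0.3" --pt "0 0 0 0 0 0 -0.3" --pt "0 0 0.7 0 0 0 -0.3" --pt "0 0 0.7 0 0 0 -0.3" --pt "0 0 0.7 0 0 0 -1" --pt "0 0 0.7 0 0 0 -1" --pt "0 0 0.7 0 0 0 -1" --pt "0 0 0.7 0 0 0 -1"

```text
t: 3.83
ee_pos: [487.0, -57.0, 64.7]
orientation: [-0.934, 2.999, -0.0]
ft_force: [1.4, 0.3, 1.1]
width: 11.5
grasp_force: 29.9
```

Now it is on the bar. Turning clockwise.

Call:
servo_tool --pt "0 0 0 0 0 -6 -1" --pt "0 0 0 0 0 -12 -1" --pt "0 0 0 0 0 -18 -1" --pt "0 0 0 0 0 -24 -1" --pt "0 0 0 0 0 -30 -1" --pt "0 0 0 0 0 -36 -1" --pt "0 0 0 0 0 -42 -1" --pt "0 0 0 0 0 -48 -1" --pt "0 0 0 0 0 -54 -1" --pt "0 0 0 0 0 -60 -1" --pt "0 0 0 0 0 -66 -1" --pt "0 0 0 0 0 -66 -1" --pt "0 0 0 0 0 -66 -1"

```text
t: 4.92
ee_pos: [487.2, -56.2, 64.7]
orientation: [0.853, 3.024, 0.002]
ft_force: [1.4, 5.9, 0.8]
width: 11.4
grasp_force: 30.0
```

Run:
```python
from h import *
o=ctrl.get_obs();print(o["t"],o["ee_pos"],o["orientation"],o["ft_force"],o["moment"],o["width"])
```

```text
4.9167 [487.16367504 -56.17683516  64.68331407] [8.52572577e-01 3.02357280e+00 1.77978466e-03] [1.35145836 5.8934234  0.83986212] [ 0.94143289 -0.23568514 -0.08207491] 11.357698429477118
```

Call:
servo_tool --pt "0 0 0 0 0 -3 -1" --pt "0 0 0 0 0 -6 -1" --pt "0 0 0 0 0 -8 -1" --pt "0 0 0 0 0 -8 -1" --pt "0 0 0 0 0 -8 -1"

```text
t: 5.33
ee_pos: [487.3, -55.9, 64.7]
orientation: [1.061, 2.957, 0.002]
ft_force: [2.1, 7.0, 1.1]
width: 11.6
grasp_force: 30.0
```

Run:
```python
from h import *
o=ctrl.get_obs();print(o["t"],o["ee_pos"],o["orientation"],o["ft_force"],o["moment"],o["width"])
```

```text
5.3333 [487.33044785 -55.94093995  64.70036809] [1.06096860e+00 2.95673765e+00 2.34245976e-03] [2.09478467 7.02617837 1.11909662] [ 1.29974822 -0.39805692 -0.09256786] 11.606000281072575
```

Call:
servo_tool --pt "0 0 0 0 0 -2 -1" --pt "0 0 0 0 0 -3 -1" --pt "0 0 0 0 0 -3 -1" --pt "0 0 0 0 0 -3 -0.3" --pt "0 0 0 0 0 -3 -0.3" --pt "0 0 0 0 0 -3 -0.3" --pt "0 0 4 0 0 -3 0" --pt "0 0 8 0 0 -3 0" --pt "0 0 12 0 0 -3 0" --pt "0 0 14 0 0 -3 0.3" --pt "0 0 14 0 0 -3 0.3" --pt "0 0 14 0 0 -3 0.3" --pt "0 0 14 0 0 -3 0.3"

```text
t: 6.42
ee_pos: [486.0, -57.0, 203.6]
orientation: [-1.137, -2.927, 0.001]
ft_force: [0.4, -0.0, 0.9]
width: 57.0
grasp_force: 0.0
```

Run:
```python
from h import *
import pickle
d=grab("wrist");pickle.dump(d,open("d3.pkl","wb"))
o=ctrl.get_obs();print(o["t"],o["ee_pos"],o["orientation"],o["qpos"].round(2))
a=proj(d,(487,-56.5,82));b=proj(d,(561.7,-48,84));print(a,b)
im=d["image"];r0=max(0,int(min(a[1],b[1])-60));c0=max(0,int(min(a[0],b[0])-70));print(c0,r0)
c=im[r0:r0+150,c0:c0+200]
cv2.imwrite("pics/c3.png",cv2.resize(c[:,:,::-1],None,fx=4,fy=4,interpolation=cv2.INTER_CUBIC))
```

```text
6.4667 [485.66985254 -56.87971443 203.12097883] [-1.13603871e+00 -2.92600765e+00  1.05150656e-03] [-0.14  0.25  1.94 -0.    0.95 -0.97]
[254.29652901 190.11967188] [307.1428153  235.01722749]
184 130
```

View pics/c3.png

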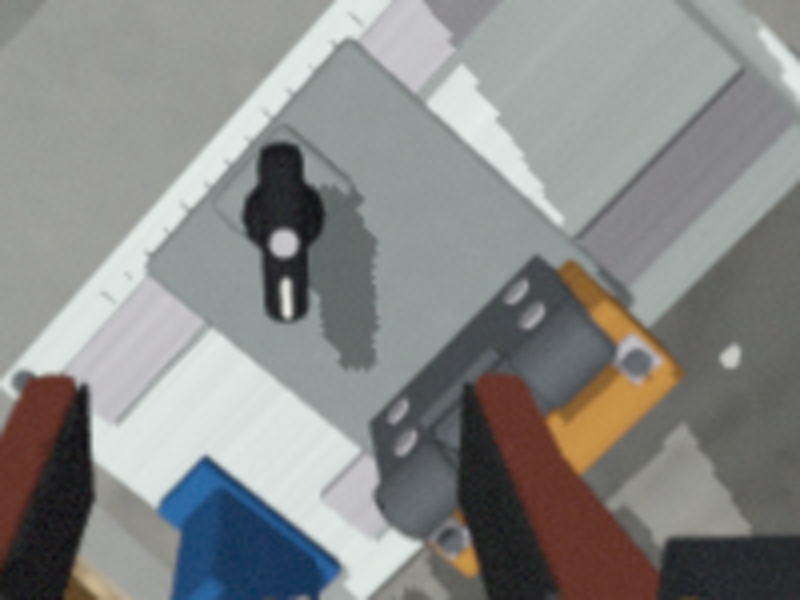

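The crop shows the knob turned: hub at (284,242), white pointer (286,280)–(289,318). The knuckles are partly hidden by a finger.

Run:
```python
from h import *
import pickle
d=pickle.load(open("d3.pkl","rb"))
f=lambda u,v,z: onz(d,184+u/4-.4,130+v/4-.4,z)
hub=f(284,242,82);print("hub",hub)
for u,v in((286,280),(289,318),(283,150)):
    p=f(u,v,82);print(p.round(1),np.degrees(np.arctan2(*(p-hub)[1::-1])))
```

```text
hub [487.19454865 -56.25602242  82.        ]
[495.1 -62.8  82. ] -39.42105818940405
[503.4 -69.2  82. ] -38.69761345088178
[469.3 -40.3  82. ] 138.27756376075953
```

Call:
servo_tool --pt "0.1 3.5 0 0 0 -5 0.2" --pt "0.2 7.5 0 0 0 -10 0.2" --pt "0.3 11.5 0 0 0 -15 0.2" --pt "0.4 15.5 0 0 0 -20 0.2" --pt "0.5 19.5 0 0 0 -25 0.2" --pt "0.6 23.5 0 0 0 -30 0.2" --pt "0.7 27.5 0 0 0 -35 0.2" --pt "0.8 31.5 0 0 0 -41 0.2" --pt "0.9 35 0 0 0 -41 0.2" --pt "1 37 0 0 0 -41 0.2" --pt "1 37 0 0 0 -41 0.2" --pt "1 37 0 0 0 -41 0.2" --pt "1 37 0 0 0 -41 0.2" --pt "1 37 0 0 0 -41 0.2"

```text
t: 7.63
ee_pos: [496.4, 311.5, 203.7]
orientation: [-2.091, -2.344, 0.003]
ft_force: [0.8, 0.2, 0.7]
width: 53.0
grasp_force: 0.0
```

Run:
```python
from h import *
import pickle
d=grab("wrist");pickle.dump(d,open("d4.pkl","wb"))
pickle.dump(grab("top"),open("t4.pkl","wb"))
o=ctrl.get_obs();print(o["t"],o["ee_pos"],o["orientation"],o["qpos"].round(2))
print(proj(d,(497,313,88)))
cv2.imwrite("pics/w4.png",cv2.resize(d["image"][:,:,::-1],(800,600),interpolation=cv2.INTER_CUBIC))
```

```text
7.7333 [496.87215354 311.68637821 204.39167838] [-2.09215379e+00 -2.34347070e+00  1.30269686e-03] [ 0.54  0.39  1.73 -0.    1.02  0.43]
[255.13068934 188.7852286 ]
```

View pics/w4.png

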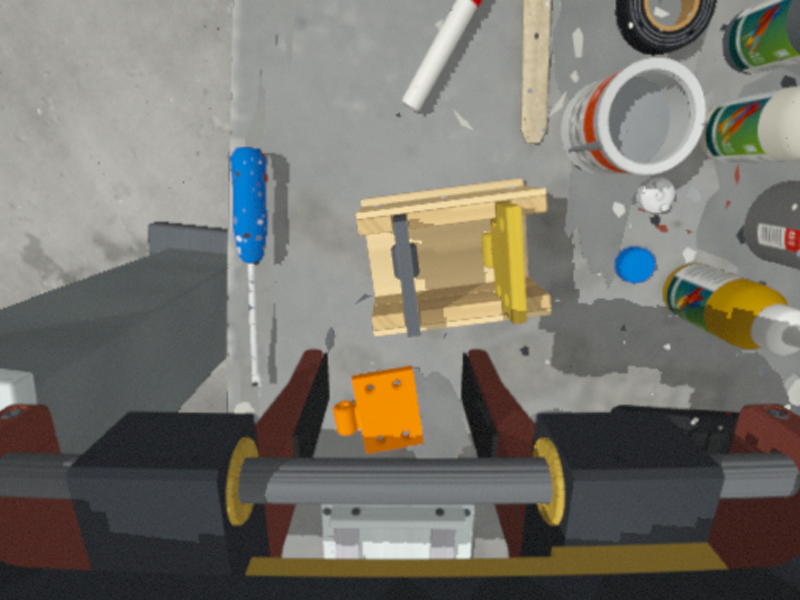

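Candidates in this view (800 wide): a dark grey leaf in the rack's front slot (406,275), a brass one in the back slot (510,262) and an orange one lying on the bench (388,408). The turquoise one, out of view here, lies left of the rack. Only the dark grey leaf in the rack fits. I'll confirm it in a crop.

Run:
```python
from h import *
import pickle
d=pickle.load(open("d4.pkl","rb"));im=d["image"]
c=im[110:220,225:355]
cv2.imwrite("pics/c4.png",cv2.resize(c[:,:,::-1],None,fx=5,fy=5,interpolation=cv2.INTER_CUBIC))
m=((im.max(2)<100)&(np.ptp(im.astype(int),axis=2)<25)).astype(np.uint8)
m[:130]=0;m[218:]=0;m[:,:240]=0;m[:,285:]=0
n,l,s,ce=cv2.connectedComponentsWithStats(m)
for i in range(1,n):
    if s[i][4]>60: print(s[i],ce[i])
i=1+s[1:,4].argmax()
for v in range(134,218,4):
    u=np.where(l[v]==i)[0]; 
    if len(u): print(v,u.min(),u.max(),im[v,u.min()-1:u.max()+2].mean(1).astype(int))
```

```text
[262 156   6  21  77] [264.80519481 165.83116883]
158 262 265 [107  92  70  70  71  99]
162 263 266 [108  78  71  67  76 115]
166 264 266 [ 96  73  73  72 102]
170 264 267 [108  81  71  68  81 132]
174 264 267 [107  92  77  71  76 112]
```

View pics/c4.png

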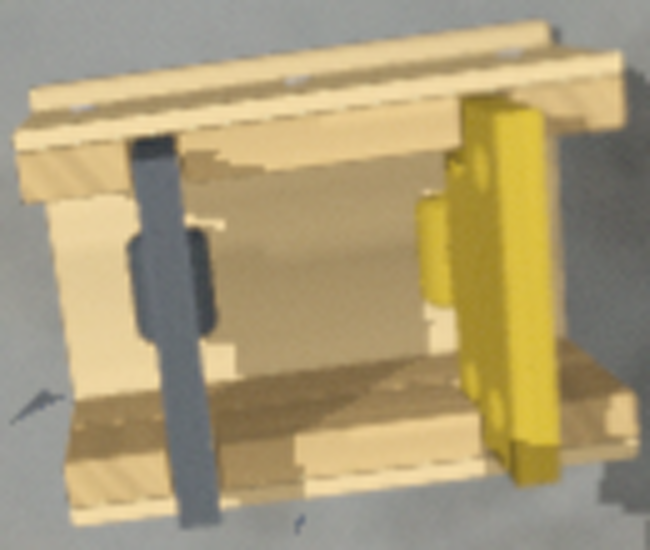

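The crop confirms it: the dark grey leaf is upright in the front slot, its top face having corners (135,162), (177,160), (218,522) and (180,527), with its knuckle below. The brass leaf is to its right.

Run:
```python
from h import *
import pickle
d=pickle.load(open("d4.pkl","rb"))
f=lambda u,v,z: onz(d,225+u/5-.4,110+v/5-.4,z)
P=np.array([f(u,v,88) for u,v in((135,161),(177,160),(218,522),(180,526))])
print(P.round(1));a=(P[0]+P[1])/2;b=(P[2]+P[3])/2
print("mid",(a+b)/2,"len",np.linalg.norm(a-b),"yaw",np.degrees(np.arctan2(-(a-b)[0],(a-b)[1])))
# brass
for u,v in((497,102),(540,105),(515,440),(557,440)): print(f(u,v,88).round(1))
o=ctrl.get_obs();print(np.degrees(2*np.arctan2(o["orientation"][1],o["orientation"][0]))%360-90)
```

```text
[[488.2 359.1  88. ]
 [496.2 360.2  88. ]
 [513.5 287.7  88. ]
 [505.8 286.   88. ]]
mid [500.94039783 323.23165498  88.        ] len 74.84655020293073 yaw 13.496647432483702
[555.3 378.1  88. ]
[563.6 378.5  88. ]
[571.2 312.2  88. ]
[579.7 313.1  88. ]
6.485679545745938
```

Call:
servo_tool --pt "0.4 1 -2 0 0 7 0" --pt "0.4 1 -5 0 0 7 0" --pt "0.4 1 -8 0 0 7 -0.2" --pt "0.4 1 -11 0 0 7 -0.2" --pt "0.4 1 -13.5 0 0 7 -0.2" --pt "0.4 1 -15 0 0 7 -0.2" --pt "0.4 1 -15 0 0 7 -0.2" --pt "0.4 1 -15 0 0 7 -0.2"

```text
t: 8.4
ee_pos: [500.7, 322.1, 54.3]
orientation: [-1.944, -2.467, 0.002]
ft_force: [0.3, 0.0, 0.9]
width: 35.2
grasp_force: 0.0
```

Call:
servo_tool --pt "0 0 0 0 0 0 -0.5" --pt "0 0 0 0 0 0 -1" --pt "0 0 0 0 0 0 -1" --pt "0 0 0 0 0 0 -1" --pt "0 0 0 0 0 0 -1" --pt "0 0 0 0 0 0 -1"

```text
t: 8.9
ee_pos: [501.6, 323.4, 55.7]
orientation: [1.942, 2.468, 0.003]
ft_force: [0.1, -0.6, 6.0]
width: 8.8
grasp_force: 30.0
```

Run:
```python
from h import *
o=ctrl.get_obs();print(o)
```

```text
{'t': 8.9, 'qpos': array([ 5.52905453e-01,  6.11268206e-01,  1.78243972e+00, -3.08687775e-04,
        7.46004532e-01,  3.15718317e-01]), 'qvel': array([-0.00084633,  0.00134592, -0.00160361, -0.00083413,  0.00320741,
        0.00066339]), 'joint_torque': array([  0.31173239, -53.16740155, -17.4217093 ,   0.32041222,
        -0.12672119,   0.14855194]), 'ee_pos': array([501.58352324, 323.43947042,  55.68965183]), 'orientation': array([1.94220461, 2.46822589, 0.00265923]), 'ft_force': array([ 0.1432189 , -0.61784195,  5.97868224]), 'moment': array([-0.21186666,  0.09230515,  0.16563267]), 'grasp_force': 29.99929904937744, 'width': 8.799203005082887}
```

Call:
servo_tool --pt "0 0 1.5 0 0 0 -1" --pt "0 0 3.5 0 0 0 -1" --pt "0 0 6.5 0 0 0 -1" --pt "0 0 10 0 0 0 -1" --pt "0 -2 13 0 0 0 -1" --pt "0.5 -5 15.5 0 0 0 -1" --pt "1 -9 16 0 0 -2 -1" --pt "1.6 -13 16 0 0 -4 -1" --pt "2.2 -17 16 0 0 -7 -1" --pt "2.8 -21 16 0 0 -7 -1" --pt "3.5 -25 16 0 0 -7 -1" --pt "4.2 -29 16 0 0 -7 -1" --pt "4.8 -33 16 0 0 -7 -1" --pt "5.4 -37 16 0 0 -7 -1" --pt "6 -41 16 0 0 -7 -1" --pt "6 -43 16 0 0 -7 -1" --pt "6 -43 16 0 0 -7 -1" --pt "6 -43 16 0 0 -7 -1" --pt "6 -43 16 0 0 -7 -1" --pt "6 -43 16 0 0 -7 -1"

```text
t: 10.57
ee_pos: [560.5, -105.7, 214.5]
orientation: [-2.088, -2.346, 0.0]
ft_force: [0.7, -0.5, -1.7]
width: 8.6
grasp_force: 30.0
```

Run:
```python
from h import *
import pickle
o=ctrl.get_obs();d=grab("wrist");pickle.dump(d,open("d5.pkl","wb"))
pickle.dump(grab("side"),open("s5.pkl","wb"))
print(o)
print(proj(d,(561.7,-48,84)))
cv2.imwrite("pics/w5.png",cv2.resize(d["image"][:,:,::-1],(800,600),interpolation=cv2.INTER_CUBIC))
```

```text
{'t': 10.5667, 'qpos': array([-2.07315784e-01,  3.53786905e-01,  1.75899345e+00,  3.15130580e-04,
        1.02962559e+00, -3.23467407e-01]), 'qvel': array([ 0.00738474, -0.00224713, -0.00367859, -0.00247343, -0.00201988,
       -0.00271902]), 'joint_torque': array([-6.88475948e-01, -5.01103485e+01, -2.70108730e+01,  2.81521131e-02,
        3.75922769e-02,  5.90216252e-03]), 'ee_pos': array([ 560.52132103, -105.65301207,  214.4594491 ]), 'orientation': array([-2.08838885e+00, -2.34583875e+00,  2.66606352e-04]), 'ft_force': array([ 0.66401645, -0.45020242, -1.69484216]), 'moment': array([-0.07031608,  0.07691382,  0.02723867]), 'grasp_force': 29.997139871120453, 'width': 8.619675706070066}
[262.12569162 131.35369458]
```

View pics/w5.png

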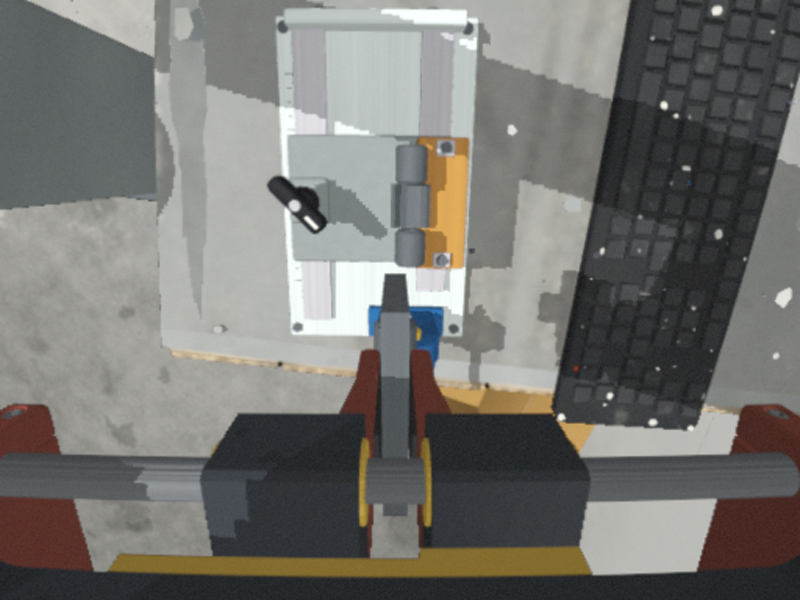

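The picture shows the leaf hanging straight in the gripper and the jig in clear view: knuckles at (411,163) and (410,247), with the cradle between them at (411,205), 800 wide. The pin is still drawn back. I'll read the knuckle edges numerically.

Run:
```python
from h import *
import pickle
d=pickle.load(open("d5.pkl","rb"));g=d["image"].mean(2).astype(int)
print("     ",*range(246,284))
for r in range(86,176,1): print(r,*g[r,246:284])
```

```text
246 247 248 249 250 251 252 253 254 255 256 257 258 259 260 261 262 263 264 265 266 267 268 269 270 271 272 273 274 275 276 277 278 279 280 281 282 283
86 154 158 152 154 156 155 151 166 169 168 170 169 170 169 169 171 173 172 170 172 172 167 144 151 149 148 147 147 148 153 149 148 152 151 148 151 154 155
87 149 148 147 145 146 144 127 121 123 122 123 123 124 123 121 121 121 120 124 123 124 120 109 115 114 114 114 113 113 118 119 118 119 120 119 118 121 121
88 171 170 170 171 170 167 151 126 120 119 119 121 119 121 118 121 124 122 119 121 118 105 104 108 108 110 108 108 107 105 104 106 106 109 112 114 113 112
89 177 176 175 175 174 174 172 154 129 126 128 127 126 130 128 128 125 124 126 123 114 90 100 110 114 116 114 110 108 110 111 107 112 117 132 135 136 134
90 178 176 176 176 176 175 174 171 155 153 154 155 155 156 156 151 128 125 125 120 104 87 98 112 112 113 113 110 108 112 109 111 112 122 153 157 153 145
91 178 177 177 177 175 175 175 174 172 170 172 171 167 166 166 162 128 123 122 120 92 88 99 112 115 116 115 114 111 108 111 111 111 128 158 162 147 124
92 178 178 176 177 176 1
[... 12025 characters left out ...]
 198 161 164 173 174 174 172 172 161 159 158 159 159 145 146 145 146 147 163
172 249 249 248 249 247 246 250 249 247 244 247 248 249 247 244 243 245 243 242 240 210 216 218 219 218 218 215 199 196 193 192 193 194 195 197 196 194 195
173 248 248 247 249 246 246 250 248 246 245 246 249 250 248 247 247 248 247 246 244 216 220 223 222 222 222 222 220 217 216 213 213 217 220 220 219 217 216
174 238 237 236 236 234 234 238 237 234 233 234 239 238 238 245 246 248 247 246 244 218 221 223 220 220 221 221 221 220 216 216 217 219 221 221 221 219 219
175 161 132 132 131 127 129 131 132 130 128 130 131 134 159 241 247 249 247 245 245 220 221 223 220 220 221 221 221 219 218 216 217 219 221 222 220 219 218
```

Run:
```python
from h import *
import pickle
d=pickle.load(open("d5.pkl","rb"))
print("cam",d["extrinsics"][:3,3])
for n,u,v,z in [("U axis",263,104.5,84),("L axis",261.95,158,84),("Uout",263.2,92.6,93),("Lout",261.8,170.6,93),("Uin",262.8,116.6,93),("Lin",262.2,148.8,93),("hub",296*.64,205*.64,82)]:
    print(n,onz(d,u,v,z).round(2))
# leaf in hand: project expected top-edge ends
R0=R.from_rotvec([-2.0884,-2.3458,0]).as_matrix();T=np.array([560.52,-105.65,214.46])
for y in(38,-38):
  for x in(-4.5,4.5): print(proj(d,T+R0@np.array([y,x,-33])),end=" ") 
g=d["image"].mean(2).astype(int)
for r in range(170,204,1): print(r,*g[r,240:268])
```

```text
cam [549.69274074 -27.15978013 376.07598819]
U axis [559.33 -22.27  84.  ]
L axis [564.87 -74.67  84.  ]
Uout [557.88 -11.73  93.  ]
Lout [565.85 -85.89  93.  ]
Uin [560.24 -33.5   93.  ]
Lin [563.51 -64.12  93.  ]
hub [488.95 -56.34  82.  ]
[246.62824901 199.56116288] [265.75882322 199.56000224] [247.49209132 330.6008645 ] [263.79549272 330.59063782] 170 248 251 249 249 248 250 249 250 248 249 248 247 250 245 221 185 166 155 155 151 141 140 141 136 135 131 108 107
171 249 250 250 248 248 249 249 249 249 249 247 247 251 248 244 241 239 229 226 222 207 204 205 203 201 198 161 164
172 249 250 250 248 248 250 249 249 248 249 247 246 250 249 247 244 247 248 249 247 244 243 245 243 242 240 210 216
173 249 251 251 248 248 249 248 248 247 249 246 246 250 248 246 245 246 249 250 248 247 247 248 247 246 244 216 220
174 248 250 251 249 248 247 238 237 236 236 234 234 238 237 234 233 234 239 238 238 245 246 248 247 246 244 218 221
175 249 250 251 248 248 243 161 132 132 131 127 129 131 132 130 128 130 131 134 159 241 247 249 247 245 245 220 221
176 248 251 250 248 248 238 135 73 74 72 74 75 75 
[... 2111 characters left out ...]
1 72 69 70 71 75 73 75 73 76 76 75 73 76 74 75 82 98 96 100 99 99 96
198 119 118 119 103 82 75 75 77 68 68 68 70 74 73 75 75 77 75 72 75 74 80 100 105 107 108 107 109
199 123 121 114 88 84 86 87 83 84 85 83 87 85 84 86 85 85 81 82 84 85 85 84 74 72 74 73 77
200 121 120 107 101 111 113 116 113 113 112 114 113 112 114 114 113 113 111 113 112 113 112 98 75 74 66 68 72
201 122 120 103 108 123 124 123 125 124 121 122 123 123 127 126 125 122 123 124 122 126 123 110 84 73 74 74 70
202 122 121 100 106 124 128 125 126 125 122 123 123 126 125 126 126 125 124 126 128 126 129 143 106 75 71 68 71
203 123 120 93 105 125 126 126 124 124 123 124 125 127 126 126 124 125 125 123 126 126 125 121 94 71 69 72 68
```

Run:
```python
from h import *
import pickle
d=pickle.load(open("d5.pkl","rb"))
R0=R.from_rotvec([-2.0884,-2.3458,0]).as_matrix();T=np.array([560.52,-105.65,214.46])
tx=R0[:,0];ty=R0[:,1];print("tx",tx,"ty",ty)
# top end edge: z=T+33 ; bottom end edge z=T-21
for n,cu,rv,dz in (("top",252.5,199.3,33),("bot",252.4,174.9,-21)):
    P=onz(d,cu,rv,T[2]+dz); print(n,P,"rel tool x,y",(P-T)@tx,(P-T)@ty)
    print("pred",proj(d,T+38*tx+np.array([0,0,dz])))
```

```text
tx [-1.15707502e-01  9.93283122e-01  6.43448469e-04] ty [ 9.93283122e-01  1.15707873e-01 -5.72844140e-04]
top [554.40422641 -68.00525086 247.46      ] rel tool x,y 38.12076862908497 -1.7378046896216848
pred [256.15415437 199.51791376]
bot [554.38683446 -68.59107579 193.46      ] rel tool x,y 37.50614476901545 -1.7919307877337989
pred [255.17152651 174.18809619]
```

Call:
servo_tool --pt "0 0 0 0 0 0 -1" --pt "0 0 0 0 0 0 -1" --pt "0 0 0 0 0 0 -1" --pt "0 0 0 0 0 0 -1"

```text
t: 11.0
ee_pos: [560.9, -106.7, 214.7]
orientation: [2.09, 2.346, 0.0]
ft_force: [-1.2, -0.0, -2.9]
width: 8.9
grasp_force: 30.0
```

Run:
```python
from h import *
import pickle
d0=pickle.load(open("d5.pkl","rb"));a=d0["image"].mean(2)[60:190,175:305]
for k in range(3):
    o=ctrl.get_obs();d=grab("wrist")
    b=d["image"].mean(2)[60:190,175:305]
    print(o["t"],o["ee_pos"],o["orientation"],cv2.phaseCorrelate(a,b,cv2.createHanningWindow((130,130),cv2.CV_64F)),d["image"].mean(2)[196:203,250].round())
pickle.dump(d,open("d6.pkl","wb"))
```

```text
11.0 [ 560.93400578 -106.65419502  214.7229929 ] [2.08980351e+00 2.34560645e+00 6.38608992e-05] ((0.11319859813912103, -0.6179803943015543), 1.0070015166478834) [ 75.  75.  76.  86. 112. 124. 124.]
11.05 [ 560.89071206 -106.76906814  214.70491621] [2.09007159e+00 2.34541195e+00 2.54355326e-05] ((0.10480645358119034, -0.6775968396471228), 1.0092194670908927) [ 75.  74.  74.  85. 115. 121. 124.]
11.1 [ 560.89394671 -106.82790014  214.70417959] [2.09026110e+00 2.34526035e+00 6.29630403e-05] ((0.1530047705365689, -0.6863482066939781), 1.0087559004562554) [ 73.  73.  75.  86. 115. 124. 124.]
```

Run:
```python
from h import *
import pickle
d0=pickle.load(open("d5.pkl","rb"));d=pickle.load(open("d6.pkl","rb"))
a=d0["image"].mean(2);b=d["image"].mean(2)
w=cv2.createHanningWindow((64,88),cv2.CV_64F)
print(cv2.phaseCorrelate(a[86:174,231:295].copy(),b[86:174,231:295].copy(),w))
for im in(a,b):
    p=im[:,257:261].mean(1); print(p[88:96].round(),p[113:120].round(),p[144:152].round(),p[167:173].round())
    q=im[98:112].mean(0);r=im[153:166].mean(0);print(q[251:256].round(),q[270:276].round(),r[250:255].round(),r[269:274].round())
for n,u,v,z in [("U axis",263.1,104,84),("L axis",262.05,157.3,84)]: print(onz(d,u,v,z))
```

```text
((-0.22648253496091542, -1.1959819643779213), 1.007049106222744)
[120. 128. 156. 168. 146. 119. 122. 126.] [129. 129. 123. 108. 106. 106. 112.] [116. 115.  93.  92. 110. 115. 124. 127.] [128. 129. 126. 151. 221. 247.]
[178. 174. 130. 111. 113.] [ 96.  87.  84.  93. 109. 111.] [178. 177. 153. 114. 111.] [ 93.  85.  87. 107. 111.]
[129. 152. 157. 128. 120. 125. 127. 128.] [127. 118. 108. 107. 114. 116. 115.] [111.  94.  93. 112. 118. 127. 128. 128.] [128. 127. 171. 240. 249. 250.]
[176. 157. 114. 109. 116.] [ 91.  84.  86. 100. 110. 110.] [178. 174. 130. 111. 114.] [ 89.  85.  92. 110. 112.]
[559.94865474 -23.01548757  84.        ]
[565.4046406  -75.21614107  84.        ]
```

Call:
servo_tool --pt "0.1 2 0 0 0 0 -1" --pt "0.2 4 0 0 0 0 -1" --pt "0.3 5.85 0 0 0 -0.3 -1" --pt "0.3 5.85 -2 0 0 -0.3 -1" --pt "0.3 5.85 -4 0 0 -0.3 -1" --pt "0.3 5.85 -5.5 0 0 -0.3 -1" --pt "0.3 5.85 -6.5 0 0 -0.3 -1" --pt "0.3 5.85 -7 0 0 -0.3 -1" --pt "0.3 5.85 -7 0 0 -0.3 -1" --pt "0.3 5.85 -7 0 0 -0.3 -1" --pt "0.3 5.85 -7 0 0 -0.3 -1" --pt "0.3 5.85 -7 0 0 -0.3 -1" --pt "0.3 5.85 -7 0 0 -0.3 -1"

```text
t: 12.23
ee_pos: [564.4, -48.5, 145.5]
orientation: [2.096, 2.339, 0.001]
ft_force: [-0.1, 0.2, -2.1]
width: 9.0
grasp_force: 30.0
```

Run:
```python
from h import *
import pickle
d=grab("wrist");pickle.dump(d,open("d7.pkl","wb"));pickle.dump(grab("side"),open("s7.pkl","wb"))
o=ctrl.get_obs();print(o["ee_pos"],o["ft_force"],o["moment"])
```

```text
[564.16084636 -48.52580389 145.20141988] [ 0.41077458 -0.34439037 -2.20187296] [-0.02893304  0.06179161  0.03728432]
```

Call:
servo_tool --pt "0 0 -0.4 0 0 0 -1" --pt "0 0 -0.8 0 0 0 -1" --pt "0 0 -1.1 0 0 0 -1" --pt "0 0 -1.3 0 0 0 -1" --pt "0 0 -1.4 0 0 0 -1" --pt "0 0 -1.4 0 0 0 -1"

```text
t: 12.83
ee_pos: [563.6, -48.4, 130.2]
orientation: [-2.096, -2.339, 0.001]
ft_force: [-0.2, -0.1, -1.8]
width: 8.7
grasp_force: 30.0
```

Call:
servo_tool --pt "0 0 -0.3 0 0 0 -1" --pt "0 0 -0.6 0 0 0 -1" --pt "0 0 -0.8 0 0 0 -1" --pt "0 0 -0.9 0 0 0 -1" --pt "0 0 -1 0 0 0 -1" --pt "0 0 -1 0 0 0 -1"

```text
t: 13.33
ee_pos: [563.8, -48.4, 120.4]
orientation: [-2.096, -2.339, 0.0]
ft_force: [-0.0, 0.1, -2.1]
width: 9.1
grasp_force: 30.0
```

Run:
```python
from h import *
o=ctrl.get_obs();print(o["ee_pos"],o["ft_force"],o["moment"])
```

```text
[563.76081949 -48.44010979 120.44223776] [-0.01667423  0.12605912 -2.11892389] [-0.05748764  0.07687962 -0.03310446]
```

Call:
servo_tool --pt "0 0 -0.1 0 0 0 -1" --pt "0 0 -0.2 0 0 0 -1" --pt "0 0 -0.3 0 0 0 -1" --pt "0 0 -0.3 0 0 0 -1" --pt "0 0 -0.3 0 0 0 -1"

```text
t: 13.75
ee_pos: [563.8, -48.5, 117.6]
orientation: [-2.096, -2.34, 0.0]
ft_force: [-0.7, 0.4, -2.3]
width: 8.9
grasp_force: 30.0
```

Run:
```python
from h import *
o=ctrl.get_obs();print(o["ee_pos"],o["ft_force"],o["moment"])
```

```text
[563.82281959 -48.45318244 117.62423831] [-0.65573241  0.37894094 -2.25480281] [-0.07709779  0.05974669  0.0576263 ]
```

Call:
servo_tool --pt "0 0 -0.05 0 0 0 -1" --pt "0 0 -0.1 0 0 0 -1" --pt "0 0 -0.1 0 0 0 -1" --pt "0 0 -0.1 0 0 0 -1"

```text
t: 14.08
ee_pos: [564.0, -48.5, 116.8]
orientation: [2.096, 2.34, 0.0]
ft_force: [-0.4, 0.6, -2.2]
width: 8.8
grasp_force: 30.0
```

Call:
servo_tool --pt "0 0 -0.05 0 0 0 -1" --pt "0 0 -0.05 0 0 0 -1" --pt "0 0 -0.05 0 0 0 -1"

```text
t: 14.33
ee_pos: [564.0, -48.5, 116.6]
orientation: [2.096, 2.339, 0.0]
ft_force: [-2.2, 0.4, 4.1]
width: 8.6
grasp_force: 30.0
```

Call:
servo_tool --pt "0 0 -0.05 0 0 0 -1" --pt "0 0 -0.05 0 0 0 -1" --pt "0 0 -0.05 0 0 0 -1"

```text
t: 14.58
ee_pos: [564.0, -48.5, 116.6]
orientation: [2.096, 2.339, 0.0]
ft_force: [-3.6, 1.1, 8.9]
width: 8.7
grasp_force: 30.0
```

Call:
servo_tool --pt "0 0 -0.05 0 0 0 -1" --pt "0 0 -0.05 0 0 0 -1" --pt "0 0 -0.05 0 0 0 -1"

```text
t: 14.83
ee_pos: [564.1, -48.4, 116.5]
orientation: [2.096, 2.339, 0.0]
ft_force: [-4.9, -0.2, 14.0]
width: 9.1
grasp_force: 30.0
```

Call:
servo_tool --pt "0 0 0.1 0 0 0 -1" --pt "-0.03 0 0.23 0 0 0 -1" --pt "-0.03 0 0.23 0 0 0 -1" --pt "-0.03 0 0.23 0 0 0 -1" --pt "-0.03 0 0.23 0 0 0 -1" --pt "-0.03 0 0.23 0 0 0 -1" --pt "-0.03 0 0.23 0 0 0 -1"

```text
t: 15.42
ee_pos: [563.5, -48.4, 117.2]
orientation: [-2.096, -2.339, 0.0]
ft_force: [-0.3, 0.3, -1.8]
width: 8.7
grasp_force: 30.0
```

Run:
```python
from h import *
d=grab("wrist");s=grab("side");
o=ctrl.get_obs();print(o["t"],o["ee_pos"],o["ft_force"],o["qvel"].round(4),o["width"])
a=cv2.resize(s["image"][215:315,270:440],None,fx=4.5,fy=4.5,interpolation=cv2.INTER_CUBIC)[:,:765]
cv2.imwrite("pics/f.png",a[:,:,::-1])
```

```text
15.5167 [563.51554532 -48.4297468  117.3279281 ] [-0.4127083  -0.51911819 -2.6238042 ] [-0.001  -0.0015 -0.0012 -0.0022  0.0019  0.001 ] 8.76243578026617
```

View pics/f.png

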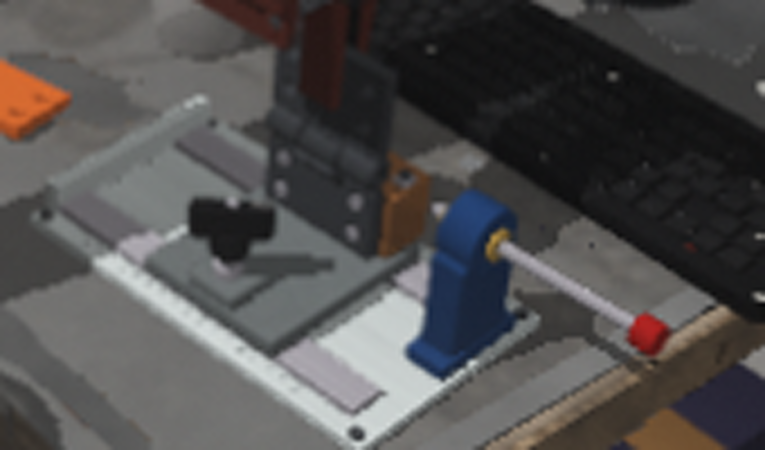

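The picture shows the leaf upright in the jig, with its knuckle between the two jamb knuckles in one straight barrel from (285,120) to (370,165). The pin is still drawn back. The only load on the wrist is the leaf's weight, and the arm is still.

```bash
python3 -c "
from workcell import ctrl
print(ctrl.close_job())"
```

```text
the job is handed in; nothing more can be done
None
```

The T-knob is turned about 74° clockwise and left tight, and the grey leaf is held still in the gripper with its knuckle between the jamb knuckles, holes in line to within a few tenths of a millimetre by my estimate and no load on the cradle; the pin is still drawn back, I left everything else where it was, and the job is handed in at about 15.5 s.

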